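# Breakers onto the mounting rail in order of width

### The job

Fit the four circuit breakers onto the mounting rail, in the space between the incoming terminal block and the end clamp, in order of width: the widest next to the terminal block, then narrower and narrower towards the end clamp. Each must end upright, square to the rail and fully down astride it; either way round will do, and small gaps between them do not matter.

Things in the scene. Friction and masses are not known exactly. Their poses are not given: they have to be found in the camera images.
- rail: the mounting rail: steel hat rail, 35 mm wide (x), 324 mm long (y), on a grey strip (92 x 336 x 3 mm) fixed to the bench. Origin on the bench top under the middle of the rail; y runs along the rail, x across it, z up. The two top lips of the rail are 18 mm above the origin, their outer edges at x = +-17.5 mm.
- terminal_block: the incoming terminal block, fixed on the rail at one end (which end varies): grey, four slices with brass screws, 44 mm along the rail, 66 mm across, its top 47 mm above the bench. Origin on the bench top under its middle, axes as the rail's.
- end_clamp: the end clamp, fixed on the rail at the other end: black, 10 mm along the rail, 52 mm across, its top 43 mm above the bench, one steel screw. Origin on the bench top under its middle, axes as the rail's. The free rail between the terminal block and the end clamp is 245 mm long.
- breaker_1_mid (a point): White circuit breaker, one black toggle, 18 mm wide in y, standing loose on the bench. Point: its centre, 35 mm above its foot, z up. Body 85 mm deep (x) to 5 mm above the point; on it the nose, 45 mm deep in x, to 28 mm above: grip across this. Toggle tops at 36 mm. Channel below along y, 41 mm wide (mouth 52). Seated on the rail, y along it, the point is 39.5 mm over the bench. 100 g.
- breaker_2_mid (a point): White circuit breaker, two linked black toggles, 36 mm wide in y, standing loose on the bench. Point: its centre, 35 mm above its foot, z up. Body 85 mm deep (x) to 5 mm above the point; on it the nose, 45 mm deep in x, to 28 mm above: grip across this. Toggle tops at 36 mm. Channel below along y, 41 mm wide (mouth 52). Seated on the rail, y along it, the point is 39.5 mm over the bench. 200 g.
- breaker_3_mid (a point): White circuit breaker, three linked black toggles, 54 mm wide in y, standing loose on the bench. Point: its centre, 35 mm above its foot, z up. Body 85 mm deep (x) to 5 mm above the point; on it the nose, 45 mm deep in x, to 28 mm above: grip across this. Toggle tops at 36 mm. Channel below along y, 41 mm wide (mouth 52). Seated on the rail, y along it, the point is 39.5 mm over the bench. 300 g.
- breaker_4_mid (a point): White circuit breaker, four linked black toggles, 72 mm wide in y, standing loose on the bench. Point: its centre, 35 mm above its foot, z up. Body 85 mm deep (x) to 5 mm above the point; on it the nose, 45 mm deep in x, to 28 mm above: grip across this. Toggle tops at 36 mm. Channel below along y, 41 mm wide (mouth 52). Seated on the rail, y along it, the point is 39.5 mm over the bench. 400 g.

How it is judged:
By the outcome, as a careful person would: the job done as asked, in the order asked, and still so for the second after the job is handed in, with the robot touching nothing.
It also fails if it takes over 96 s, if anything falls off the work surface, if the arm or the gripper's body presses on something with over 40 N, if the wrist force passes 120 N, or if a joint passes its speed limit or range.

### The arm

A 7-joint arm with a two-finger parallel gripper is mounted at the origin on a cart in front of the work surface, level with it; the furniture and walls round the work are solid. World frame = base frame: x ahead of the robot, y to its left, z up, the work surface at z = 0. Lengths are in m, angles in rad, forces in N, time in s.
With the tool pointing down it reaches from about 0.4 to 0.85 m from the base axis. Payload 10.4 kg.
Tool frame: the origin (TCP) lies at the centre of the arm's flange, where the gripper is bolted on; the fingertips stand 173 mm ahead of it and the grasp point (between the pads) lies 155 mm ahead of it; z points along the fingers, y is the line along which they close (so a half turn about z gives the same grasp; the last joint's range is limited). The gripper opens to 85 mm and grips with 20 to 120 N. Pads are 22 mm wide; open, the fingers measure 114 mm over their backs; the gripper's body (76 mm by 85 mm) begins 54 mm behind the grasp point. The pads swing forward as they close: fully open they stand 13 mm farther back than shut.
Start: joints at [1.222, 0.332, -0.065, 1.46, 0.022, 1.35, -0.088], TCP at [0.2, -0.592, 0.405] pointing down, gripper open.
Joint ranges: [-2.6, 2.6], [-0.5, 2.12], [-1.47, 1.34], [0.16, 2.42], [-1.27, 4.41], [0.06, 2.06], [-2.6, 2.6]. Speed limits (rad/s): [2.22, 2.22, 2.79, 2.79, 3.14, 3.14, 3.14].

### API

Orientations are given as a unit quaternion [x, y, z, w].
In Python, from bench import ctrl gives the robot as it stands.
- The arm moves only by the shell command python3 -m creep 'ROWS' [FORCE]. ROWS is a JSON object of lists of equal length, an entry for each row: "grip": the gripper's target within -1 to 1 (fully open at 1, half-way at 0, shut at -1); "dp": the shift along the tool's x, y, z in cm, a list of three; "spin": the turn about the tool's z in rad. A call has 1 to 12 rows; each row is the pose to reach, as a shift and turn from the pose commanded when the call began, along the tool's axes at that moment; what a row does not reach only later rows make up. A row lasts 1/12 s, in which the tool goes at most 41.7 mm and 7.16 degrees, less where a joint would pass 70% of its speed; a pose out of reach is approached as far as the arm can. A call with a gripper value outside its range is refused whole. The fingers move at their own pace and stop on an object; FORCE is the grip in N (left out, the last holds). Time passes only in rows, so rows that repeat a pose let the fingers close. It gives the time, the measured TCP pose, the force, the opening and the grip force at its end, in the units of the state.
- ctrl.get_state(): the state, without advancing time (a new reading comes with each control period).
- ctrl.camera(name): name is "side" or "top" or "wrist"; returns (picture, depth): 384x512x3 uint8, blue, green, red; 384x512 float32, m along the optical axis (not along the pixel's ray), 0 where there is no reading.
- ctrl.camera_info(name): a dict with "fx", "fy", "cx", "cy" (pixels), "k1" (the pictures are not rectified: a ray, as slopes to the right and down, at radius r is drawn at 1 + k1 r^2 times it, then the intrinsics apply), "R" (3x3) and "t" (3): a world point X has camera coordinates R X + t. Camera axes: x right, y down, z forward; pixel columns grow to the right and rows downward; lengths in m; the calibration is good to about 2 mm. A picture is of the moment at which its call begins: read the wrist's pose just before it. camera_info takes no time and is no camera call; for the wrist camera it gives the pose at the moment of the call.
- ctrl.close_job(): hands the job in; it is judged then, once.
Trained networks look in the newest picture that a camera, given by its name, has taken for a name from the list of things; names that differ only in an ending like _2 or _b are one class to them, and where a whole thing is asked for, a point or a joint stands for the part that bears it (a point fixed in the world has none). Each returns a list of dicts, best first, with "confidence" (0 to 1); they miss things now and then, are a little off and sometimes report something else, mostly with a low value. They report only what shows in the picture. A call takes as long as a camera call.
- ctrl.find_in(camera, name): "centre" ([x, y, z] in m, in the coordinates of the camera as it stood for that picture, good to about 4 mm: the middle of the surface that is visible of it).
- ctrl.trace(camera, name): "region" (384x512 bool, what is visible of it).
The state is a dict: "t": time; "q": joint angles; "dq": joint speeds; "joint_efforts": joint torques, N m; "position": TCP position; "orientation": TCP orientation; "wrist_force": force on the tool from outside, world axes, zero at the start; "moment": the same for the moment, N m; "gripper_width": opening from 0.0 (shut) to 1.0 (fully open); "grip_force": force on a finger pad.
Only numpy, scipy, OpenCV 4.12 (cv2) and the standard library are available. Lean on these libraries where they do the work, as an engineer would, in place of code of your own. Each camera call takes 0.05 s, during which the arm holds its last target. There are 200 camera calls.

## Working session

There is one attempt and no reset: what is moved stays moved. The work goes in short steps, Python scripts to look and compute and a shell command to move; the robot and the scene stay as the last step left them, time stands still between calls to the robot, and variables do not carry over. Pictures are saved under pics/ and viewed, at most 14 in all, crops included, and the job is handed in when it is done.

```bash
ls; mkdir -p pics
cat > h.py <<'E'
import numpy as np, cv2
from bench import ctrl
from scipy.spatial.transform import Rotation as Rn
def cloud(name):
    info=ctrl.camera_info(name); pic,d=ctrl.camera(name)
    K=np.array([[info['fx'],0,info['cx']],[0,info['fy'],info['cy']],[0,0,1]])
    u,v=np.meshgrid(np.arange(512.),np.arange(384.))
    s=cv2.undistortPoints(np.stack([u,v],-1).reshape(-1,1,2),K,np.array([info['k1'],0,0,0.])).reshape(384,512,2)
    P=np.dstack([s*d[...,None],d])
    W=(P-np.array(info['t']))@np.array(info['R'])
    W[d==0]=np.nan
    return pic,W,info
E
python3 - <<'E'
from h import *
s=ctrl.get_state(); print(s['t'],s['position'],s['orientation'],s['gripper_width'])
for n in ['top','side']:
    pic,W,i=cloud(n); cv2.imwrite(f'pics/{n}0.png',pic); print(n,i['R'],i['t'])
    np.savez(f'{n}0.npz',W=W,pic=pic)
    for o in ['rail','terminal_block','end_clamp','breaker_1_mid']:
        for r in ctrl.find_in(n,o):
            c=(np.array(r['centre'])-np.array(i['t']))@np.array(i['R']); print(n,o,round(r['confidence'],2),c.round(3))
E
```

```text
pics
0.0 [ 0.19997795 -0.59200885  0.40392036] [ 9.86761849e-01  1.62174501e-01 -1.50584034e-04 -6.79583737e-04] 1.0003088189711107
top [[-0.02572104 -0.99962311  0.009595  ]
 [-0.99808725  0.0251394  -0.05647882]
 [ 0.05621632 -0.01102934 -0.99835769]] [-0.05053909  0.55928373  1.20976015]
top rail 0.72 [ 0.492 -0.06   0.005]
top terminal_block 0.82 [0.471 0.085 0.046]
top breaker_1_mid 0.74 [ 0.487 -0.323  0.043]
top breaker_1_mid 0.15 [0.473 0.087 0.048]
side [[ 0.99861018  0.05019253  0.01607537]
 [ 0.03325616 -0.36347226 -0.93101125]
 [-0.04088686  0.93025192 -0.3646363 ]] [-0.57259965  0.01260691  1.13411246]
side rail 0.57 [ 0.629 -0.164  0.04 ]
side rail 0.56 [ 0.491 -0.074  0.006]
side terminal_block 0.5 [0.475 0.066 0.032]
side end_clamp 0.75 [ 0.506 -0.193  0.025]
side breaker_1_mid 0.62 [ 0.486 -0.334  0.036]
```

View pics/top0.png

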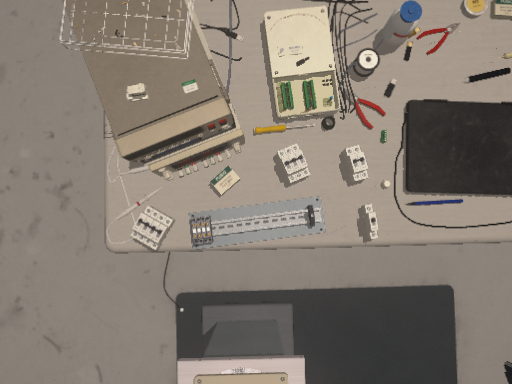

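View pics/side0.png

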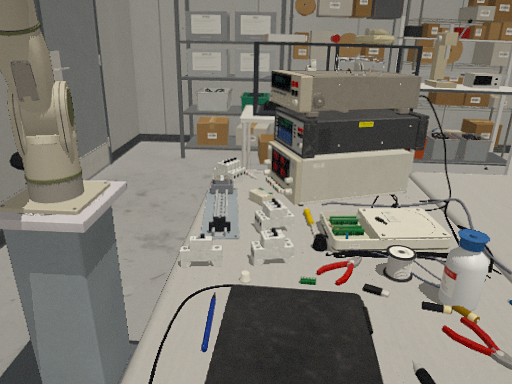

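Top view: the 4-pole is at px (152,227), the 3-pole at (293,163), the 2-pole at (357,162) and the 1-pole at (371,221). The rail runs from (190,230) to (323,213), with the terminal block at its left end (+y) and the clamp at its right. In the side view all breakers stand upright and an instrument stack stands behind the 4-pole.

Run:
```python
from h import *
from scipy.ndimage import label
D=np.load('top0.npz');W=D['W']
print('bench z',np.nanmedian(W[180:200,200:215,2]),'mm/px',np.linalg.norm(W[190,240,:2]-W[190,241,:2]))
def rect(box,zlo,zhi):
    u0,u1,v0,v1=box; w=W[v0:v1,u0:u1].reshape(-1,3); w=w[(w[:,2]>zlo)&(w[:,2]<zhi)]
    (c,sz,a)=cv2.minAreaRect((w[:,:2]*1000).astype(np.float32)); return len(w),np.round(c,1),np.round(sz,1),round(a,1),np.nanmedian(w[:,2]).round(3)
for n,b in dict(b4=(128,178,200,252),b3=(272,316,140,188),b2=(340,374,142,186),b1=(358,384,200,244)).items():
    print(n,'body',rect(b,.025,.09)); print(n,'nose',rect(b,.053,.09))
print('tb',rect((186,216,208,250),.035,.06)); print('ec',rect((300,326,198,234),.033,.06))
print('lips',rect((216,304,195,250),.014,.026))
print('strip',rect((184,328,190,255),.0015,.03))
```

```text
bench z -0.0003884686094907743 mm/px 0.002529987037301387
b4 body (1109, array([481.8, 209.5]), array([73.5, 86.1]), 59.3, np.float64(0.058))
b4 nose (586, array([482.1, 209.5]), array([73.1, 46.1]), 59.4, np.float64(0.062))
b3 body (794, array([ 632. , -141.9]), array([85.4, 54.2]), 21.3, np.float64(0.058))
b3 nose (421, array([ 632.1, -141.9]), array([45.6, 53.6]), 20.7, np.float64(0.062))
b2 body (581, array([ 627.9, -297.7]), array([84.7, 37.8]), 13.9, np.float64(0.051))
b2 nose (287, array([ 628.2, -297.8]), array([45.2, 36.5]), 13.6, np.float64(0.062))
b1 body (335, array([ 483.2, -327.8]), array([84.7, 19.7]), 8.3, np.float64(0.046))
b1 nose (154, array([ 483.2, -327.7]), array([45.1, 19.6]), 8.5, np.float64(0.062))
tb (330, array([473.7,  87.4]), array([62.6, 44.9]), 6.1, np.float64(0.045))
ec (56, array([ 501.5, -183.1]), array([28. , 10.4]), 5.4, np.float64(0.042))
lips (387, array([488.6, -55.6]), array([ 34.9, 222. ]), 6.0, np.float64(0.018))
strip (3568, array([495.7, -45.8]), array([360.8, 148.3]), 88.6, np.float64(0.004))
```

```bash
cat > go.py <<'E'
# usage: go.py x y yaw_deg(tool y axis, mod 180, taken near current) z ... prints dp(cm), spin
import sys; from h import *
def rel(x,y,z,yaw):
    s=ctrl.get_state(); R=Rn.from_quat(s['orientation']).as_matrix()
    dp=R.T@(np.array([x,y,z])-s['position'])*100
    cur=np.degrees(np.arctan2(R[1,1],R[0,1])); d=(yaw-cur+180)%360-180
    print('t',round(s['t'],2),'pos',np.round(s['position'],4),'yaw',round(cur,2),'z-tilt',np.round(R[:,2],3),'q7',round(s['q'][6],2),'w',round(s['gripper_width'],3),'F',np.round(s['wrist_force'],1),'\n dp',dp.round(2),'spin',round(-np.radians(d),3))
def slot(yp,xp=480.2,a=5.95):
    c,s_=np.cos(np.radians(a)),np.sin(np.radians(a)); return (c*xp-s_*yp)/1000,(s_*xp+c*yp)/1000
if __name__=='__main__':
    a=list(map(float,sys.argv[2:]))
    if sys.argv[1]=='p': rel(*a)
    else: rel(*slot(a[0]),a[1],5.95)   # s yp z
E
python3 go.py p .4832 -.3278 .30 8.4
python3 - <<'E'
from h import *
import sys; W=np.load('top0.npz')['W']
w=W[:,:260].reshape(-1,3); w=w[w[:,2]>.1]; 
d=np.hypot(w[:,0]-.482,w[:,1]-.2095); i=np.argsort(d)[:3]; print(d[i],w[i])
E
```

```text
t 0.5 pos [ 0.2001 -0.5921  0.4047] yaw -71.33 z-tilt [-0. -0. -1.] q7 -0.09 w 1.001 F [-0.6  0.1 -0.5] 
 dp [ 35.29 -15.98  10.47] spin -1.392
[0.12919123 0.1293536  0.12936674] [[0.60888679 0.18520771 0.10003747]
 [0.60908819 0.18539717 0.12102947]
 [0.60969616 0.18877697 0.11591164]]
```

```bash
python3 -m creep '{"grip":[1,1,1,1,1,1,1,1,1,1,1,1],"dp":[[3,-1.3,0.9],[6,-2.7,1.8],[9,-4,2.6],[12,-5.3,3.5],[15,-6.7,4.4],[18,-8,5.2],[21,-9.3,6.1],[24,-10.7,7],[27,-12,7.9],[30,-13.4,8.7],[33,-14.8,9.6],[35.3,-16,10.5]],"spin":[-0.12,-0.24,-0.36,-0.48,-0.6,-0.72,-0.84,-0.96,-1.08,-1.2,-1.3,-1.39]}' 60; python3 -m creep '{"grip":[1,1],"dp":[[0,0,0],[0,0,0]],"spin":[0,0]}'; python3 go.py p .4832 -.3278 .212 8.4
python3 - <<'E'
from h import *
pic,W,i=cloud('wrist'); cv2.imwrite('pics/w1.png',pic)
E
```

```text
t: 1.5
position: [0.4851, -0.3253, 0.2996]
orientation: [0.651, 0.759, 0.0, 0.0]
wrist_force: [0.4, -0.0, -0.4]
gripper_width: 1.005
grip_force: 0.0
t: 1.67
position: [0.4842, -0.3261, 0.2992]
orientation: [0.653, 0.757, 0.0, -0.0]
wrist_force: [-1.0, -0.3, 0.1]
gripper_width: 1.004
grip_force: 0.0
t 1.67 pos [ 0.4842 -0.3261  0.2992] yaw 8.47 z-tilt [-0.     0.001 -1.   ] q7 0.54 w 1.004 F [-1.  -0.3  0.1] 
 dp [-0.17 -0.12  8.72] spin 0.001
```

View pics/w1.png

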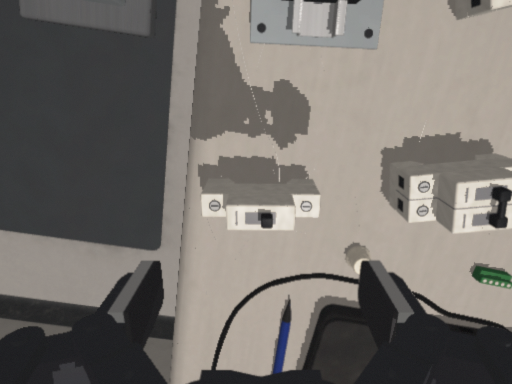

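Wrist view: the 1-pole sits at px (261,205), centred between the fingers (midpoint about x=263).

```bash
python3 - <<'E'
from h import *
pic,W,i=cloud('wrist')
def rect(u0,u1,v0,v1,zlo,zhi):
    w=W[v0:v1,u0:u1].reshape(-1,3); w=w[(w[:,2]>zlo)&(w[:,2]<zhi)]
    (c,sz,a)=cv2.minAreaRect((w[:,:2]*1000).astype(np.float32)); return len(w),np.round(c,1),np.round(sz,1),round(a,1)
print(rect(190,330,170,240,.036,.09),rect(190,330,170,240,.057,.09))
E
python3 go.py p .4832 -.3278 .212 8.4
```

```text
(3870, array([ 483.8, -328.5]), array([85.1, 18.5]), 8.2) (1943, array([ 483.7, -328.4]), array([44.7, 18.6]), 8.7)
t 1.77 pos [ 0.4828 -0.3284  0.2999] yaw 8.19 z-tilt [-0.    -0.001 -1.   ] q7 0.54 w 1.0 F [ 0.6 -0.3  0.2] 
 dp [0.06 0.05 8.79] spin -0.004
```

```bash
python3 -m creep '{"grip":[1,1,1,1,1,-1,-1,-1,-1,-1,-1,-1],"dp":[[0,0,2.5],[0,0,5],[0,0,7.5],[0,0,8.7],[0,0,8.7],[0,0,8.7],[0,0,8.7],[0,0,8.7],[0,0,8.7],[0,0,8.7],[0,0,8.7],[0,0,8.7]],"spin":[0,0,0,0,0,0,0,0,0,0,0,0]}' 60; python3 go.py s -187.2 .33
```

```text
t: 2.77
position: [0.4839, -0.3281, 0.2146]
orientation: [0.654, 0.756, -0.0, 0.002]
wrist_force: [-1.0, -0.2, 5.2]
gripper_width: 0.513
grip_force: 61.8
t 2.77 pos [ 0.4839 -0.3281  0.2146] yaw 8.29 z-tilt [ 0.002 -0.002 -1.   ] q7 0.5 w 0.513 F [-1.  -0.2  5.2] 
 dp [ 18.75   4.09 -11.58] spin 0.041
```

```bash
python3 -m creep '{"grip":[-1,-1,-1,-1,-1,-1,-1,-1,-1,-1,-1,-1],"dp":[[0,0,-2],[0,0,-5],[0,0,-8],[1,0.2,-10.5],[4,0.9,-11.5],[7,1.5,-11.5],[10,2.2,-11.5],[13,2.8,-11.5],[16,3.5,-11.5],[18,3.9,-11.5],[18.7,4.1,-11.5],[18.7,4.1,-11.5]],"spin":[0,0,0,0,0.01,0.02,0.03,0.04,0.04,0.04,0.04,0.04]}' 60; python3 -m creep '{"grip":[-1,-1,-1],"dp":[[0,0,0],[0,0,0],[0,0,0]],"spin":[0,0,0]}'
python3 - <<'E'
from h import *
pic,W,i=cloud('wrist'); cv2.imwrite('pics/w2.png',pic)
w=W[60:300].reshape(-1,3);
E
python3 go.py s -187.2 .2175
```

```text
t: 3.77
position: [0.4972, -0.1347, 0.3286]
orientation: [0.668, 0.744, 0.0, 0.001]
wrist_force: [0.5, 0.4, -1.9]
gripper_width: 0.513
grip_force: 61.4
t: 4.02
position: [0.4967, -0.1382, 0.3277]
orientation: [0.67, 0.742, -0.0, 0.0]
wrist_force: [0.5, 0.7, -1.3]
gripper_width: 0.511
grip_force: 61.4
t 4.07 pos [ 0.4967 -0.138   0.3276] yaw 5.89 z-tilt [-0. -0. -1.] q7 0.19 w 0.511 F [ 0.2  0.8 -0.5] 
 dp [ 0.16  0.05 11.01] spin -0.001
```

View pics/w2.png

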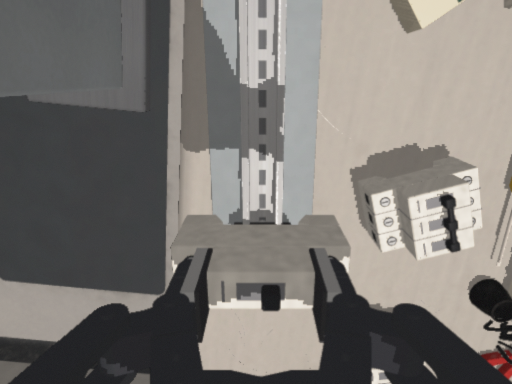

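The 1-pole is held level, and its mid-column (about 262) lines up with the rail (241–284).

```bash
python3 -m creep '{"grip":[-1,-1,-1,-1,-1,-1,-1,-1,-1,-1,-1,-1],"dp":[[0,0,2],[0,0,4],[0,0,6],[0,0,7.5],[0.1,0,8.5],[0.1,0,9],[0.1,0,9.4],[0.1,0,9.8],[0.1,0,10.2],[0.1,0,10.5],[0.1,0,10.8],[0.1,0,10.8]],"spin":[0,0,0,0,0,0,0,0,0,0,0,0]}' 60; python3 go.py s -187.2 .2175
```

```text
t: 5.07
position: [0.4966, -0.1356, 0.2194]
orientation: [0.669, 0.743, -0.0, -0.0]
wrist_force: [1.0, -0.5, -1.4]
gripper_width: 0.514
grip_force: 61.4
t 5.07 pos [ 0.4966 -0.1356  0.2194] yaw 6.02 z-tilt [-0.  0. -1.] q7 0.12 w 0.514 F [ 1.  -0.5 -1.4] 
 dp [-0.09  0.03  0.19] spin 0.001
```

```bash
python3 -m creep '{"grip":[-1,-1,-1],"dp":[[0,0,0.1],[0,0,0.2],[0,0,0.2]],"spin":[0,0,0]}' 60; python3 -m creep '{"grip":[1,1,1,1,1,1,1,1,1,1,1,1],"dp":[[0,0,0],[0,0,0],[0,0,0],[0,0,0],[0,0,0],[0,0,-2],[0,0,-5],[0,0,-8],[0,0,-11],[0,0,-11],[0,0,-11],[0,0,-11]],"spin":[0,0,0,0,0,0,0,0,0,0,0,0]}'; python3 go.py p .6282 -.2978 .32 13.8
python3 - <<'E'
from h import *
pic,W,i=cloud('wrist'); np.savez('w3.npz',W=W); cv2.imwrite('pics/w3.png',pic)
E
```

```text
t: 5.32
position: [0.4969, -0.1355, 0.219]
orientation: [0.669, 0.743, -0.0, 0.0]
wrist_force: [-6.9, 0.9, 14.0]
gripper_width: 0.511
grip_force: 63.2
t: 6.32
position: [0.4965, -0.1356, 0.3272]
orientation: [0.669, 0.743, -0.0, -0.0]
wrist_force: [0.0, 0.2, -0.2]
gripper_width: 0.997
grip_force: 0.0
t 6.32 pos [ 0.4965 -0.1356  0.3272] yaw 6.01 z-tilt [-0. -0. -1.] q7 0.19 w 0.997 F [ 0.   0.2 -0.2] 
 dp [-17.51  11.4    0.72] spin -0.136
```

View pics/w3.png

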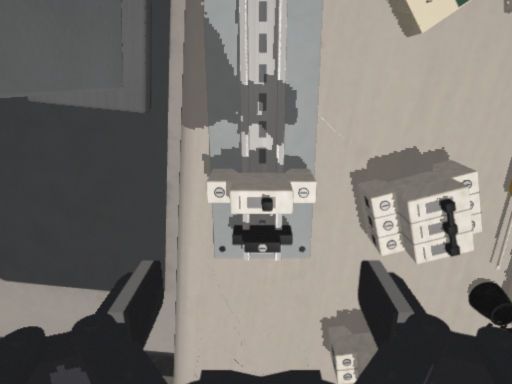

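The 1-pole is on the rail at px (262,195), square, with the clamp just below it at (262,240). I'll check its height and move to the 2-pole.

```bash
cat > rc.py <<'E'
from h import *
def rect(W,u0,u1,v0,v1,zlo,zhi):
    w=W[v0:v1,u0:u1].reshape(-1,3); w=w[(w[:,2]>zlo)&(w[:,2]<zhi)]
    (c,sz,a)=cv2.minAreaRect((w[:,:2]*1000).astype(np.float32)); b=np.radians(5.95)
    return len(w),np.round(c,1),np.round(sz,1),round(a,1),'z',np.median(w[:,2]).round(4),'rail x,y',np.round([c[0]*np.cos(b)+c[1]*np.sin(b)-480.2,-c[0]*np.sin(b)+c[1]*np.cos(b)],1)
E
python3 -c "
from rc import *
W=np.load('w3.npz')['W']; print(rect(W,200,325,165,215,.035,.052)); print(rect(W,200,325,165,215,.06,.071))"
python3 -m creep '{"grip":[1,1,1,1,1,1,1,1,1,1],"dp":[[-2.7,1.7,0],[-5.4,3.5,0],[-8.1,5.2,0],[-10.8,7,0],[-13,8.5,0],[-15,9.8,0.3],[-16.7,10.8,0.5],[-17.5,11.4,0.7],[-17.5,11.4,0.7],[-17.5,11.4,0.7]],"spin":[-0.02,-0.04,-0.06,-0.08,-0.1,-0.12,-0.136,-0.136,-0.136,-0.136]}' 60;  python3 go.py p .6282 -.2978 .213 13.8; sleep 0; python3 -c "
from rc import *
pic,W,i=cloud('wrist'); cv2.imwrite('pics/w4.png',pic); print(rect(W,180,345,140,260,.058,.068)); print(rect(W,180,345,140,260,.034,.068))"
```

```text
(1545, array([ 496.3, -135.9]), array([85. , 18.1]), 5.9, 'z', np.float64(0.0447), 'rail x,y', array([  -0.6, -186.7]))
(1539, array([ 496.4, -136. ]), array([45. , 18.3]), 6.5, 'z', np.float64(0.0677), 'rail x,y', array([  -0.5, -186.7]))
t: 7.2
position: [0.6283, -0.2975, 0.3187]
orientation: [0.617, 0.787, -0.0, -0.001]
wrist_force: [0.1, -0.8, 0.7]
gripper_width: 1.001
grip_force: 0.0
t 7.2 pos [ 0.6283 -0.2975  0.3187] yaw 13.8 z-tilt [-0.002  0.002 -1.   ] q7 0.45 w 1.001 F [ 0.1 -0.8  0.7] 
 dp [-6.000e-02  1.000e-02  1.057e+01] spin 0.0
(2857, array([ 628.6, -298.9]), array([45. , 36.8]), 13.5, 'z', np.float64(0.0634), 'rail x,y', array([ 114. , -362.4]))
(5567, array([ 628.6, -298.9]), array([85.1, 36.9]), 13.8, 'z', np.float64(0.0609), 'rail x,y', array([ 114. , -362.4]))
```

Seated exactly (body 44.7 mm, nose 67.7 mm). Next, pick the 2-pole.

```bash
python3 -m creep '{"grip":[1,1,1,1,1,1,-1,-1,-1,-1,-1,-1],"dp":[[-0.1,0,2.5],[-0.1,0,5],[-0.1,0,7.5],[-0.1,0,9.5],[-0.1,0,10.5],[-0.1,0,10.5],[-0.1,0,10.5],[-0.1,0,10.5],[-0.1,0,10.5],[-0.1,0,10.5],[-0.1,0,10.5],[-0.1,0,10.5]],"spin":[0,0,0,0,0,0,0,0,0,0,0,0]}' 60; python3 -m creep '{"grip":[-1,-1,-1,-1,-1,-1],"dp":[[0,0,0],[0,0,-2],[0,0,-5],[0,0,-8],[0,0,-11],[0,0,-11]],"spin":[0,0,0,0,0,0]}'; python3 go.py s -152.2 .33
```

```text
t: 8.25
position: [0.6293, -0.2989, 0.2177]
orientation: [0.617, 0.787, 0.0, 0.001]
wrist_force: [-0.8, 0.6, 6.3]
gripper_width: 0.511
grip_force: 63.0
t: 8.75
position: [0.6299, -0.2988, 0.3334]
orientation: [0.617, 0.787, 0.001, 0.005]
wrist_force: [0.0, -0.3, -0.7]
gripper_width: 0.512
grip_force: 62.1
t 8.75 pos [ 0.6299 -0.2988  0.3334] yaw 13.8 z-tilt [ 0.009 -0.004 -1.   ] q7 0.46 w 0.512 F [ 0.  -0.3 -0.7] 
 dp [22.41 -8.56  0.14] spin 0.137
```

```bash
python3 -m creep '{"grip":[-1,-1,-1,-1,-1,-1,-1,-1,-1,-1,-1,-1],"dp":[[2,-0.8,0],[4.5,-1.7,0],[7.5,-2.9,0],[10.5,-4,0],[13.5,-5.2,0],[16.5,-6.3,0],[19,-7.3,0],[21,-8,0],[22.2,-8.5,0],[22.4,-8.6,0],[22.4,-8.6,0],[22.4,-8.6,0]],"spin":[0.01,0.03,0.05,0.07,0.09,0.11,0.13,0.137,0.137,0.137,0.137,0.137]}' 60; python3 -m creep '{"grip":[-1,-1,-1],"dp":[[22.4,-8.6,0],[22.4,-8.6,0],[22.4,-8.6,0]],"spin":[0.137,0.137,0.137]}' >/dev/null --help 2>/dev/null; python3 -c "
from rc import *
pic,W,i=cloud('wrist'); cv2.imwrite('pics/w5.png',pic)"; python3 go.py s -152.2 .2195
```

```text
t: 9.75
position: [0.4921, -0.1027, 0.3259]
orientation: [0.67, 0.743, 0.0, 0.0]
wrist_force: [0.8, -0.7, -1.7]
gripper_width: 0.509
grip_force: 62.1
t 9.8 pos [ 0.4921 -0.1029  0.3257] yaw 5.89 z-tilt [ 0. -0. -1.] q7 0.13 w 0.514 F [-0.4 -0.1 -2.4] 
 dp [ 0.11  0.13 10.62] spin -0.001
```

View pics/w5.png

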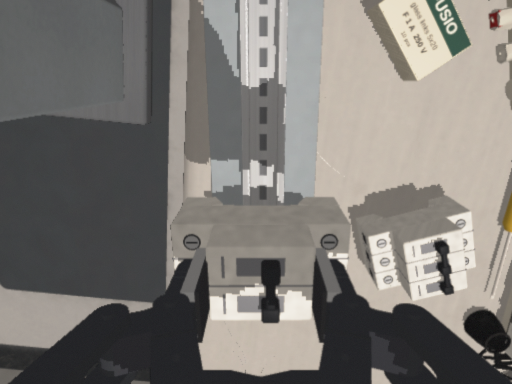

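The 2-pole is level and its mid-column (about 262) lines up with the rail.

```bash
python3 -m creep '{"grip":[-1,-1,-1,-1,-1,-1,-1,-1,-1,-1,-1,-1],"dp":[[0.1,0.1,2],[0.1,0.1,4],[0.1,0.1,6],[0.1,0.1,7.5],[0.1,0.1,8.5],[0.1,0.1,9],[0.1,0.1,9.4],[0.1,0.1,9.8],[0.1,0.1,10.1],[0.1,0.1,10.3],[0.1,0.1,10.5],[0.1,0.1,10.5]],"spin":[0,0,0,0,0,0,0,0,0,0,0,0]}' 60; python3 go.py s -152.2 .2195
```

```text
t: 10.8
position: [0.4929, -0.1005, 0.2221]
orientation: [0.669, 0.743, -0.0, 0.001]
wrist_force: [-7.0, -0.1, 12.3]
gripper_width: 0.511
grip_force: 63.9
t 10.8 pos [ 0.4929 -0.1005  0.2221] yaw 5.96 z-tilt [ 0.    -0.001 -1.   ] q7 0.05 w 0.511 F [-7.  -0.1 12.3] 
 dp [-0.11  0.04  0.26] spin 0.0
```

```bash
python3 -m creep '{"grip":[1,1,1,1,1,1,1,1,1,1,1,1],"dp":[[0,0,0],[0,0,0],[0,0,0],[0,0,0],[0,0,0],[0,0,-2],[0,0,-5],[0,0,-8],[0,0,-10.5],[0,0,-10.5],[0,0,-10.5],[0,0,-10.5]],"spin":[0,0,0,0,0,0,0,0,0,0,0,0]}'; python3 -c "
from rc import *
pic,W,i=cloud('wrist'); cv2.imwrite('pics/w6.png',pic); print(rect(W,200,325,140,225,.035,.052)); print(rect(W,200,325,140,225,.06,.071))"
python3 go.py p .6321 -.1419 .32 21
```

```text
t: 11.8
position: [0.4923, -0.1006, 0.3251]
orientation: [0.669, 0.743, -0.0, -0.0]
wrist_force: [0.3, -0.9, 0.2]
gripper_width: 1.002
grip_force: 0.0
(2737, array([ 492.9, -105.4]), array([85.3, 46.4]), 6.2, 'z', np.float64(0.0448), 'rail x,y', array([  -0.9, -155.9]))
(2813, array([ 492.3, -100.1]), array([45. , 35.8]), 6.1, 'z', np.float64(0.0678), 'rail x,y', array([  -0.9, -150.6]))
t 11.85 pos [ 0.4922 -0.1006  0.3246] yaw 5.96 z-tilt [-0.002  0.    -1.   ] q7 0.13 w 1.003 F [ 0.   0.1 -0.6] 
 dp [-5.56 13.49  0.44] spin -0.263
```

View pics/w6.png

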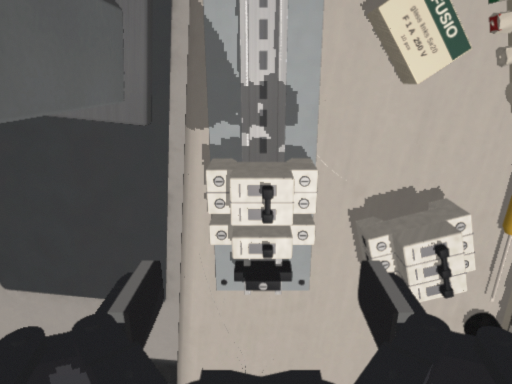

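The 2-pole is seated and square at px (262,197), next to the 1-pole at (262,242). Next the 3-pole.

```bash
python3 -m creep '{"grip":[1,1,1,1,1,1,1,1,1,1],"dp":[[-1.1,2.7,0],[-2.2,5.4,0],[-3.3,8.1,0.1],[-4.3,10.5,0.2],[-5.1,12.5,0.3],[-5.5,13.4,0.4],[-5.5,13.4,0.4],[-5.5,13.4,0.4],[-5.5,13.4,0.4],[-5.5,13.4,0.4]],"spin":[-0.04,-0.08,-0.12,-0.16,-0.2,-0.24,-0.263,-0.263,-0.263,-0.263]}' 60; python3 -c "
from rc import *
pic,W,i=cloud('wrist'); cv2.imwrite('pics/w7.png',pic); print(rect(W,180,345,120,280,.058,.068)); print(rect(W,180,345,120,280,.034,.068))"; python3 go.py p .6321 -.1419 .213 21
```

```text
t: 12.68
position: [0.6309, -0.141, 0.3216]
orientation: [0.566, 0.824, -0.0, -0.0]
wrist_force: [0.2, 0.3, 0.2]
gripper_width: 0.998
grip_force: 0.0
(4074, array([ 632.5, -143.2]), array([45.2, 54.5]), 21.4, 'z', np.float64(0.0634), 'rail x,y', array([ 134.1, -208. ]))
(7665, array([ 632.6, -143.1]), array([85.3, 54.6]), 21.4, 'z', np.float64(0.0622), 'rail x,y', array([ 134.1, -207.9]))
t 12.73 pos [ 0.631  -0.1411  0.3218] yaw 21.0 z-tilt [-0. -0. -1.] q7 0.33 w 0.998 F [-0.4  0.2 -0.3] 
 dp [-0.11  0.08 10.88] spin -0.0
```

```bash
python3 -m creep '{"grip":[1,1,1,1,1,1,-1,-1,-1,-1,-1,-1],"dp":[[-0.2,0.1,2.5],[-0.2,0.1,5],[-0.2,0.1,7.5],[-0.2,0.1,9.5],[-0.2,0.1,10.7],[-0.2,0.1,10.7],[-0.2,0.1,10.7],[-0.2,0.1,10.7],[-0.2,0.1,10.7],[-0.2,0.1,10.7],[-0.2,0.1,10.7],[-0.2,0.1,10.7]],"spin":[-0.005,-0.005,-0.005,-0.005,-0.005,-0.005,-0.005,-0.005,-0.005,-0.005,-0.005,-0.005]}' 80; python3 -m creep '{"grip":[-1,-1,-1,-1,-1,-1],"dp":[[0,0,0],[0,0,-2],[0,0,-5],[0,0,-8],[0,0,-11],[0,0,-11]],"spin":[0,0,0,0,0,0]}'; python3 go.py s -98.5 .33
```

```text
t: 13.73
position: [0.634, -0.1429, 0.2167]
orientation: [0.564, 0.826, 0.0, 0.001]
wrist_force: [-0.6, 0.5, 7.1]
gripper_width: 0.509
grip_force: 83.7
t: 14.23
position: [0.6346, -0.1426, 0.3318]
orientation: [0.564, 0.826, 0.002, 0.004]
wrist_force: [2.2, 0.3, -2.3]
gripper_width: 0.509
grip_force: 82.8
t 14.23 pos [ 0.6346 -0.1426  0.3318] yaw 21.31 z-tilt [ 0.009 -0.002 -1.   ] q7 0.34 w 0.509 F [ 2.2  0.3 -2.3] 
 dp [ 14.13 -10.24   0.03] spin 0.268
```

```bash
python3 -m creep '{"grip":[-1,-1,-1,-1,-1,-1,-1,-1,-1,-1,-1,-1],"dp":[[1.3,-1,0],[3,-2.2,0],[5,-3.6,0],[7,-5.1,0],[9,-6.5,0],[11,-8,0],[12.8,-9.3,0],[13.8,-10,0],[14.1,-10.2,0],[14.1,-10.2,0],[14.1,-10.2,0],[14.1,-10.2,0]],"spin":[0.02,0.05,0.09,0.13,0.17,0.2,0.23,0.25,0.268,0.268,0.268,0.268]}' 80; python3 -c "
from rc import *
pic,W,i=cloud('wrist'); cv2.imwrite('pics/w8.png',pic)"; python3 go.py s -98.5 .2185
```

```text
t: 15.23
position: [0.4875, -0.0492, 0.3247]
orientation: [0.669, 0.743, 0.0, 0.0]
wrist_force: [0.2, -0.9, -3.7]
gripper_width: 0.505
grip_force: 82.9
t 15.28 pos [ 0.4875 -0.0492  0.3246] yaw 5.94 z-tilt [ 0.  0. -1.] q7 0.03 w 0.506 F [-0.8 -0.2 -2.7] 
 dp [ 0.09  0.04 10.61] spin -0.0
```

View pics/w8.png

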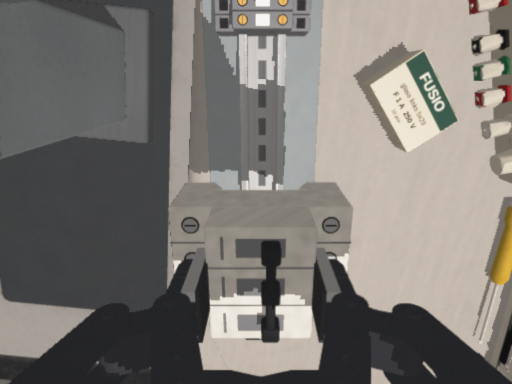

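The 3-pole is level and aligned with the rail (centre column about 261).

```bash
python3 -m creep '{"grip":[-1,-1,-1,-1,-1,-1,-1,-1,-1,-1,-1,-1],"dp":[[0,0.1,2],[0,0.1,4],[0,0.1,6],[0,0.1,7.5],[0,0.1,8.5],[0,0.1,9],[0,0.1,9.4],[0,0.1,9.8],[0,0.1,10.1],[0,0.1,10.3],[0,0.1,10.5],[0,0.1,10.5]],"spin":[0,0,0,0,0,0,0,0,0,0,0,0]}' 80; python3 go.py s -98.5 .2195
```

```text
t: 16.28
position: [0.4883, -0.0484, 0.2211]
orientation: [0.669, 0.743, -0.0, 0.001]
wrist_force: [-7.3, 0.5, 13.2]
gripper_width: 0.512
grip_force: 84.9
t 16.28 pos [ 0.4883 -0.0484  0.2211] yaw 5.96 z-tilt [ 0.    -0.001 -1.   ] q7 -0.06 w 0.512 F [-7.3  0.5 13.2] 
 dp [ 0.02 -0.04  0.16] spin 0.0
```

```bash
python3 -m creep '{"grip":[1,1,1,1,1,1,1,1,1,1,1,1],"dp":[[0,0,0],[0,0,0],[0,0,0],[0,0,0],[0,0,0],[0,0,-2],[0,0,-5],[0,0,-8],[0,0,-10.5],[0,0,-10.5],[0,0,-10.5],[0,0,-10.5]],"spin":[0,0,0,0,0,0,0,0,0,0,0,0]}'; python3 -c "
from rc import *
pic,W,i=cloud('wrist'); cv2.imwrite('pics/w9.png',pic); print(rect(W,200,325,120,225,.035,.052)); print(rect(W,200,325,100,225,.06,.071))"
python3 go.py p .4820 .2095 .32 -30.7
```

```text
t: 17.28
position: [0.4877, -0.0486, 0.3241]
orientation: [0.669, 0.743, -0.0, -0.0]
wrist_force: [-0.2, 0.3, 0.3]
gripper_width: 1.001
grip_force: 0.0
(3554, array([487.7, -48.2]), array([85.5, 54.2]), 6.0, 'z', np.float64(0.0449), 'rail x,y', array([ -0.1, -98.5]))
(3545, array([487.2, -43.1]), array([45.1, 44.3]), 6.1, 'z', np.float64(0.0678), 'rail x,y', array([ -0.1, -93.3]))
t 17.33 pos [ 0.4876 -0.0486  0.3237] yaw 5.96 z-tilt [-0.001  0.    -1.   ] q7 0.03 w 1.002 F [ 0.1 -0.9  0.1] 
 dp [25.73  2.12  0.37] spin 0.64
```

View pics/w9.png

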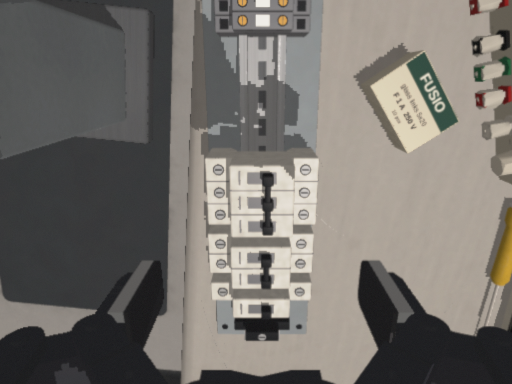

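The 3-pole is exactly at its slot, seated and square (px 262,195). Next the 4-pole.

```bash
python3 -m creep '{"grip":[1,1,1,1,1,1,1,1,1,1,1,1],"dp":[[2.5,0.2,0],[5,0.4,0],[7.5,0.6,0],[10,0.8,0],[13,1.1,0],[16,1.3,0],[19,1.6,0.1],[22,1.8,0.2],[24.5,2,0.3],[25.7,2.1,0.4],[25.7,2.1,0.4],[25.7,2.1,0.4]],"spin":[0.07,0.14,0.21,0.28,0.35,0.42,0.5,0.57,0.62,0.64,0.64,0.64]}' 60; python3 -c "
from rc import *
pic,W,i=cloud('wrist'); cv2.imwrite('pics/w10.png',pic); print(rect(W,180,345,100,290,.058,.068)); print(rect(W,180,345,100,290,.034,.068))"; python3 go.py p .4820 .2095 .213 -30.7
```

```text
t: 18.33
position: [0.4818, 0.2095, 0.3195]
orientation: [0.869, 0.496, -0.001, -0.0]
wrist_force: [0.8, -1.4, -0.2]
gripper_width: 0.997
grip_force: 0.0
(5502, array([482.7, 208.3]), array([72.4, 45.2]), 58.8, 'z', np.float64(0.0634), 'rail x,y', array([ 21.5, 157.1]))
(10306, array([480.6, 178.6]), array([126., 112.]), 59.5, 'z', np.float64(0.0623), 'rail x,y', array([ 16.3, 127.8]))
t 18.38 pos [0.4821 0.2086 0.3197] yaw -30.67 z-tilt [-0.002 -0.001 -1.   ] q7 -1.18 w 1.0 F [ 0.7  0.1 -0.4] 
 dp [ 0.09 -0.05 10.67] spin 0.0
```

View pics/w10.png

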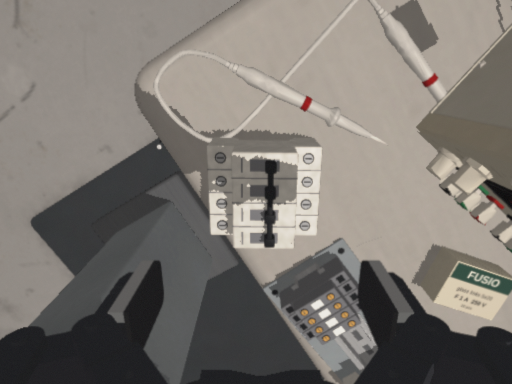

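The 4-pole is at px (264,198), centred and square to the fingers, with the surroundings clear.

```bash
python3 -m creep '{"grip":[1,1,1,1,1,1,-1,-1,-1,-1,-1,-1],"dp":[[0,0,2.5],[0,0,5],[0,0,7.5],[0,0,9.5],[0,0,10.6],[0,0,10.6],[0,0,10.6],[0,0,10.6],[0,0,10.6],[0,0,10.6],[0,0,10.6],[0,0,10.6]],"spin":[0.005,0.005,0.005,0.005,0.005,0.005,0.005,0.005,0.005,0.005,0.005,0.005]}' 90; python3 -m creep '{"grip":[-1,-1,-1,-1,-1,-1],"dp":[[0,0,0],[0,0,-2],[0,0,-5],[0,0,-8],[0,0,-11],[0,0,-11]],"spin":[0,0,0,0,0,0]}'; python3 go.py s -27.9 .33
```

```text
t: 19.38
position: [0.4828, 0.2096, 0.2164]
orientation: [0.87, 0.492, 0.001, 0.0]
wrist_force: [-1.4, -0.2, 7.8]
gripper_width: 0.503
grip_force: 93.3
t: 19.88
position: [0.4832, 0.2105, 0.3307]
orientation: [0.87, 0.493, 0.004, 0.001]
wrist_force: [1.5, 0.3, -3.9]
gripper_width: 0.503
grip_force: 93.5
t 19.88 pos [0.4832 0.2105 0.3307] yaw -30.97 z-tilt [ 0.008  0.002 -1.   ] q7 -1.19 w 0.503 F [ 1.5  0.3 -3.9] 
 dp [-16.3    9.47   0.03] spin -0.644
```

```bash
python3 -m creep '{"grip":[-1,-1,-1,-1,-1,-1,-1,-1,-1,-1,-1,-1],"dp":[[-1.2,0.7,0],[-2.8,1.6,0],[-4.8,2.8,0],[-6.8,4,0],[-8.8,5.1,0],[-10.8,6.3,0],[-12.8,7.4,0],[-14.5,8.4,0],[-15.8,9.2,0],[-16.3,9.5,0],[-16.3,9.5,0],[-16.3,9.5,0]],"spin":[-0.05,-0.11,-0.18,-0.25,-0.32,-0.39,-0.46,-0.53,-0.59,-0.63,-0.644,-0.644]}' 90; python3 -m creep '{"grip":[-1,-1],"dp":[[0,0,0],[0,0,0]],"spin":[0,0]}'; python3 -c "
from rc import *
pic,W,i=cloud('wrist'); cv2.imwrite('pics/w11.png',pic)"; python3 go.py s -27 .2195
```

```text
t: 20.88
position: [0.4794, 0.0207, 0.3245]
orientation: [0.67, 0.742, -0.0, -0.0]
wrist_force: [0.2, 0.7, -4.3]
gripper_width: 0.503
grip_force: 93.2
t: 21.05
position: [0.4795, 0.0216, 0.3247]
orientation: [0.67, 0.743, 0.0, -0.0]
wrist_force: [0.3, -0.8, -4.2]
gripper_width: 0.503
grip_force: 93.2
t 21.1 pos [0.4796 0.0215 0.3247] yaw 5.93 z-tilt [ 0.  0. -1.] q7 -0.11 w 0.502 F [ 0.9  0.4 -4.2] 
 dp [ 0.13  0.1  10.52] spin -0.0
```

View pics/w11.png

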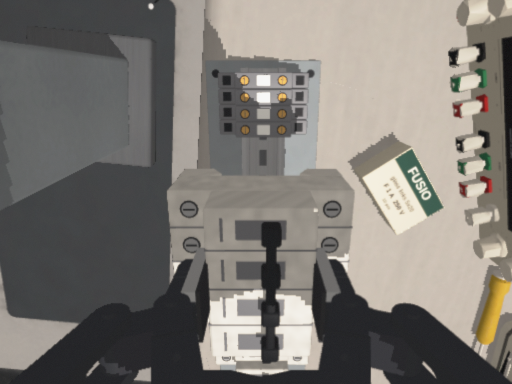

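The 4-pole is level, aligned with the rail, and sits short of the terminal block (bottom edge at row 136).

```bash
python3 -m creep '{"grip":[-1,-1,-1,-1,-1,-1,-1,-1,-1,-1,-1,-1],"dp":[[0.1,0.1,2],[0.1,0.1,4],[0.1,0.1,6],[0.1,0.1,7.5],[0.1,0.1,8.5],[0.1,0.1,9],[0.1,0.1,9.4],[0.1,0.1,9.8],[0.1,0.1,10.1],[0.1,0.1,10.3],[0.1,0.1,10.5],[0.1,0.1,10.5]],"spin":[0,0,0,0,0,0,0,0,0,0,0,0]}' 90; python3 go.py s -27 .2195
```

```text
t: 22.1
position: [0.4809, 0.0219, 0.2209]
orientation: [0.67, 0.742, -0.0, 0.0]
wrist_force: [-7.3, -0.8, 10.9]
gripper_width: 0.496
grip_force: 95.0
t 22.1 pos [0.4809 0.0219 0.2209] yaw 5.89 z-tilt [ 0.    -0.001 -1.   ] q7 -0.22 w 0.496 F [-7.3 -0.8 10.9] 
 dp [ 0.11 -0.03  0.14] spin -0.001
```

Seated at the expected height (0.2164 + 0.0045). Release, lift, back off and check.

```bash
python3 -m creep '{"grip":[1,1,1,1,1,1,1,1,1,1,1,1],"dp":[[0,0,0],[0,0,0],[0,0,0],[0,0,0],[0,0,0],[0,0,-2],[0,0,-5],[0,0,-8],[0,0,-10.5],[0,0,-12],[0,0,-12],[0,0,-12]],"spin":[0,0,0,0,0,0,0,0,0,0,0,0]}'; python3 -m creep '{"grip":[1,1,1,1,1,1,1,1,1,1,1,1],"dp":[[-3,0,-1],[-6,0,-2],[-9,0,-3],[-12,0,-4],[-15,0,-5],[-18,0,-5],[-21,0,-5],[-24,0,-5],[-27,0,-5],[-30,0,-5],[-30,0,-5],[-30,0,-5]],"spin":[0,0,0,0,0,0,0,0,0,0,0,0]}'; python3 -c "
from rc import *
pic,W,i=cloud('top'); cv2.imwrite('pics/top1.png',cv2.resize(pic[190:260,180:340],(800,350),interpolation=cv2.INTER_CUBIC))
b=np.radians(5.95); w=W[190:260,180:340].reshape(-1,3)*1000; x=w[:,0]*np.cos(b)+w[:,1]*np.sin(b)-480.2; y=-w[:,0]*np.sin(b)+w[:,1]*np.cos(b)
for n,lo,hi in (('4',-68,12),('3',-129,-68),('2',-173,-129),('1',-200,-173)):
  for zl,zh in ((36,52),(60,71)):
    m=(y>lo)&(y<hi)&(w[:,2]>zl)&(w[:,2]<zh)&(abs(x)<60); r=cv2.minAreaRect(np.c_[x,y][m].astype(np.float32)); print(n,np.round(r[0],1),np.round(r[1],1),round(r[2],1),'z',np.median(w[m,2]).round(1))"
```

```text
t: 23.1
position: [0.4807, 0.0217, 0.3402]
orientation: [0.67, 0.742, 0.0, 0.001]
wrist_force: [-0.3, 0.2, -0.1]
gripper_width: 0.998
grip_force: 0.0
t: 24.1
position: [0.5108, -0.2784, 0.3875]
orientation: [0.671, 0.742, -0.0, -0.002]
wrist_force: [-0.1, 0.2, 1.3]
gripper_width: 1.001
grip_force: 0.0
4 [ -0.6 -28.2] [72.  84.9] 89.7 z 43.4
4 [ -0.6 -27.9] [72.2 45. ] 89.7 z 66.5
3 [ -0.4 -97.8] [84.8 53.8] 0.1 z 43.6
3 [ -0.4 -97.7] [44.7 53.8] 0.3 z 66.7
2 [  -1.3 -150. ] [35.8 84.8] 89.8 z 43.5
2 [  -1.2 -150. ] [44.9 35.9] 0.8 z 66.3
1 [  -0.7 -185.8] [84.3 17.7] 0.1 z 43.4
1 [  -0.9 -185.9] [18.1 44.4] 90.0 z 66.4
```

View pics/top1.png

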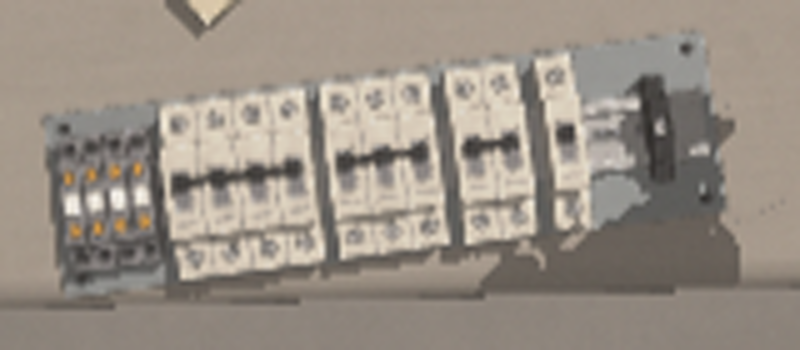

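The picture shows the 4-, 3-, 2- and 1-pole breakers in that order from the terminal block (about px 110) to the clamp (about px 655). All are at one height and square within 1°.

```bash
python3 -c "
from bench import ctrl; print(ctrl.close_job())"
```

```text
the job is handed in; nothing more can be done
None
```

All four breakers are on the rail, widest (4-pole) by the terminal block down to the 1-pole towards the end clamp, fully down and square to within 1°, and the job was handed in at about 24 s of the 96 s allowed.

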